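# Swing out a tablet stand's prop leg and stand the measuring tablet on it

## Robot

A 6-joint arm with a two-finger parallel gripper is mounted at the origin on the work surface. World frame = base frame: x ahead of the robot, y to its left, z up, the work surface at z = 0. Lengths are in m, angles in degrees, forces in N, time in s.
With the tool pointing down it reaches from about 0.4 to 0.825 m from the base axis. Payload 7 kg.
Tool frame: the origin (TCP) lies at the very end of the fingers, on their centre line; the grasp point (between the pads) lies 19 mm behind it (ctrl.grip_point_offset is the distance from the TCP to the grasp point, in m); x points along the fingers, z is the direction in which the jaws open and shut, and the axes are right-handed (so a half turn about x gives the same grasp; the last joint's range is limited). The gripper opens to 88 mm and grips with 3 to 60 N. Pads are 19 mm wide; open, the fingers measure 130 mm over their backs; the gripper's body (78 mm by 193 mm) begins 47 mm behind the grasp point.
Start: joints at [-46.576, 20.546, 0.682, 0, -70.136, -16.507], TCP at [0.306, -0.602, 0.227] pointing down, gripper open.
Joint ranges: [-176.03, 176.03], [-82.01, 121.73], [-58.28, 71.71], [-173.87, 95.51], [-174.79, -0.11], [-173.66, 173.66]. Speed limits (degrees/s): [136.94, 136.94, 172.46, 180, 180, 180].

## Interface

Orientations are given as [roll, pitch, yaw] about the fixed x, y, z axes, in that order (R = Rz(yaw) Ry(pitch) Rx(roll)).
In Python, from plant import get_obs, snapshot, calibration, close_job, ctrl gives the robot as it stands.
- The arm moves only by the tool move_arm, never from a script. Its argument "commands" is a list that holds one entry, the list of rows, each a list of 4 numbers: the shift along the tool's x, y, z in cm, then the turn about the tool's x in rad. In form: [[[dx, dy, dz, spin], ...]]. A call has 1 to 8 rows; each row shifts and turns the commanded pose from where the row before left it, along the tool's axes as they then stand; what a row does not reach is not made up. A row lasts 1/10 s, in which the tool goes at most 50 mm and 8.59 degrees, less where a joint would pass 70% of its speed; a pose out of reach is approached as far as the arm can. A call with a gripper value outside its range is refused whole. "jaw" is the finger opening in cm, from 0 to 8.76, set as the call begins (left out, the last holds). The fingers move at their own pace and stop on an object; the grip force is fixed at half the most. Time passes only in rows, so rows that do not move let the fingers close. It gives the time, the measured TCP pose, the force and the opening at its end, in the units of the state.
- get_obs(): the state, without advancing time (a new reading comes with each control period).
- snapshot(name): name is "scene" or "top"; returns (picture, depth): 400x640x3 uint8, red, green, blue; 400x640 float32, m along the optical axis (not along the pixel's ray), 0 where there is no reading.
- calibration(name): a dict with "mtx" (3x3 intrinsics, pixels), "T" (4x4, takes a point from camera to world coordinates). Camera axes: x right, y up, looking along -z (the intrinsics and any distortion apply to the point x, -y, -z); pixel columns grow to the right and rows downward; lengths in m; the calibration is good to about 2 mm. A picture is of the moment at which its call begins. calibration takes no time and is no camera call.
- close_job(): hands the job in, once; it reports no verdict.
The state is a dict: "clock": time; "joint_pos": joint angles; "qvel": joint speeds; "tau": joint torques, N m; "tool_pos": TCP position; "orientation": TCP orientation; "force": force on the tool from outside, world axes, zero at the start; "moment": the same for the moment, N m; "opening": finger opening in m.
Only numpy, scipy, OpenCV 4.12 (cv2) and the standard library are available. Lean on these libraries where they do the work, as an engineer would, in place of code of your own. Each camera call takes 0.05 s, during which the arm holds its last target. There are 200 camera calls.

## Task

Set up the measuring tablet: push the orange prop leg of the aluminium stand up and back until it meets its stop, and lean on it there for a moment with 10 to 15 N (never over 20 N) so that it is truly home. Then take the tablet out of its grey rack and set it down gently, without dropping it, in the stand's tray, between the lip and the leg and centred, leaning back on the leg with its screen facing away from the leg. Let go, and leave the other gauges on the plate undisturbed.

Things in the scene. Friction and masses are not known exactly. Their poses are not given: they have to be found in the camera images.
- stand: Tablet stand screwed to the plate: aluminium base 150 x 140 x 12 mm (x -80 to +70 mm, y +-70 mm). Origin on the plate's surface under the leg's hinge; +x points to the front, the lip's side; z up. The leg's hinge line runs along y at x = 0, 22 mm above the plate, between two dark lugs (y = +-39 mm, x -19 to -1 mm, 34 mm high).
- leg (a joint): Angle (rad) of the orange leg, a plate 110 mm long from the hinge, 60 wide, 6 thick (hinge in its mid-plane), counted to 1.85 at its firm stop. The stop is adjustable: there the leg leans 11 to 21 degrees back (to the stand's -x), set anew each time. Near 0 it lies flat to +x; it starts at 0.8 to 1.2. A friction hinge (0.25 N m) keeps it where left; a level push can jam below 1.1: follow its arc.
- tray (a point): Middle of the stand's tray, on the base's top face (12 mm above the plate), 20 mm in front of the hinge line. The lip is 14 mm in front of it (+x): 6 mm thick, 110 mm long along y, top 26 mm above the plate. The tablet's lower edge goes here, between lip and leg (28 mm free). Axes are the stand's.
- leg_end (a point): Middle of the leg's free end edge (black rubber strip), 110 mm from the hinge line.
- rack: Grey plastic rack fixed to the plate: base 90 x 150 x 10 mm, origin in the middle of its underside, z up, with a slot along its y between two walls (each 9 mm thick, 140 mm long, tops 35 mm above the plate). The slot is 16 mm wide and centred at x = 0; its floor is 10 mm above the plate.
- tablet_center (a point): Centre of the loose tablet: a black slab 180 mm tall (z), 125 mm wide (y) and 12 mm thick (x), 0.25 to 0.5 kg, yellow corners, blue screen on its +x face. It starts upright in the rack's slot, centre 100 mm above the plate. Axes are the tablet's.
- tablet_view (a point): An unmarked point in the air 100 mm straight out of the middle of the tablet's screen (along its +x), showing which way it faces.
- v_block: Bystander: dark steel V-block 50 x 60 x 44 mm, origin under its centre. Leave alone.
- ring_gauge: Bystander: steel ring gauge, 68 mm across, 22 mm high, origin under its centre. Leave alone.
- block_case: Bystander: wooden gauge-block case 70 x 110 x 33 mm, origin under its centre. Leave alone.
Things that resemble listed ones, but are neither listed nor needed, are in the scene too. Of the things like the part that bears tablet_center, leave any that is brown or green; of the rest the larger one is meant.

How it is judged:
By the outcome, as a careful person would: the job done as asked, in the order asked, and still so for the second after the job is handed in, with the robot touching nothing.
It also fails if it takes over 64 s, if anything falls off the work surface, if the arm or the gripper's body presses on something with over 40 N, if the wrist force passes 120 N, or if a joint passes its speed limit or range.

## Working session

There is one attempt and no reset: what is moved stays moved. The work goes in short steps, Python scripts to look and compute and a tool call to move; the robot and the scene stay as the last step left them, time stands still between calls to the robot, and variables do not carry over. Pictures are saved under pics/ and viewed, about 8 in all and at most 12, crops included, and the job is handed in when it is done.

Besides the shell and the picture viewer there is one more tool, called after "Call:" in YAML: its name, and indented under it one key for each argument. move_arm: Moves the arm, as the interface text tells. Its arguments: {"type":"object","properties":{"commands":{"type":"array"},"jaw":{"type":"number"}},"required":["commands"]}

```bash
ls; mkdir -p pics; cat > h.py <<'E'
import numpy as np, cv2
from plant import get_obs, snapshot, calibration, close_job, ctrl
def cloud(name):
    img,d=snapshot(name); c=calibration(name); K=np.array(c["mtx"]);T=np.array(c["T"])
    h,w=d.shape; u,v=np.meshgrid(np.arange(w),np.arange(h))
    pts=np.stack([u,v],-1).reshape(-1,1,2).astype(np.float32)
    dist=c.get("dist",c.get("distortion"))
    n=cv2.undistortPoints(pts,K,None if dist is None else np.array(dist)).reshape(h,w,2)
    P=np.stack([n[...,0]*d,-n[...,1]*d,-d],-1)@T[:3,:3].T+T[:3,3]
    P[d==0]=np.nan
    return img,d,P
E
python3 - <<'E'
from h import *
for n in("scene","top"):
    i,d,P=cloud(n); cv2.imwrite(f"pics/{n}1.png",i[...,::-1]); np.savez(f"{n}1.npz",i=i,P=P)
    print({k:v for k,v in calibration(n).items()})
print(get_obs(), ctrl.grip_point_offset)
E
```

```text
pics
{'mtx': array([[399.21897479,   0.        , 329.52697395],
       [  0.        , 399.21897479, 199.17329093],
       [  0.        ,   0.        ,   1.        ]]), 'T': array([[ 0.14476687, -0.69208303,  0.70715177,  1.11063139],
       [ 0.98940931,  0.10888785, -0.09598259, -0.01944811],
       [-0.01057232,  0.71355765,  0.70051675,  0.6324714 ],
       [ 0.        ,  0.        ,  0.        ,  1.        ]])}
{'mtx': array([[456.82474494,   0.        , 320.63763838],
       [  0.        , 456.82474494, 201.67318251],
       [  0.        ,   0.        ,   1.        ]]), 'T': array([[-0.00787928,  0.99058645, -0.13666165,  0.42083151],
       [-0.99917224, -0.01325353, -0.03846001,  0.0592712 ],
       [-0.03990922,  0.13624549,  0.98987091,  0.97268388],
       [ 0.        ,  0.        ,  0.        ,  1.        ]])}
{'clock': 0.1, 'joint_pos': array([-4.65770430e+01,  2.05880073e+01,  6.39667491e-01, -1.74195983e-02,
       -7.01359919e+01, -1.65081121e+01]), 'qvel': array([ 0.01113718, -0.05488592,  0.0141476 , -0.05367209,  0.10541312,
       -0.00799375]), 'tau': array([-1.57910941e-03, -5.84163451e+01,  2.93751562e+01,  7.01555997e+00,
        1.01693204e-02, -5.47569960e-05]), 'tool_pos': array([ 0.30534192, -0.60150482,  0.22571464]), 'orientation': array([  5.51999434,  89.91409248, 122.42890821]), 'force': array([ 0.16511059,  0.45760709, -1.02533758]), 'moment': array([0.01285379, 0.02450936, 0.02408603]), 'opening': 0.08767851574250733} 0.0188
```

View pics/scene1.png

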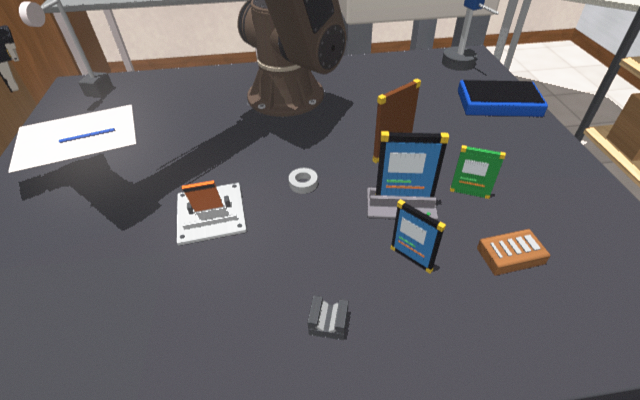

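View pics/top1.png

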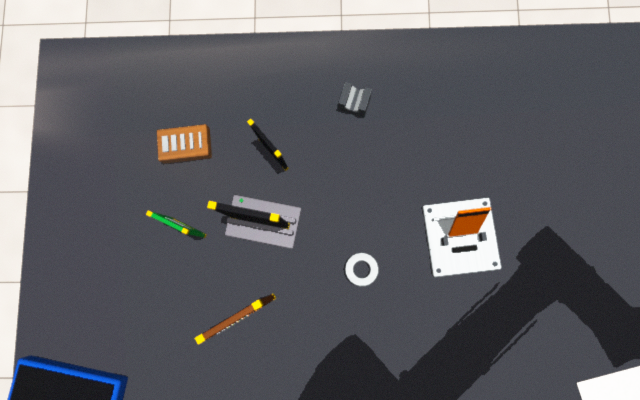

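```bash
python3 - <<'E'
from h import *
t=np.load("top1.npz");s=np.load("scene1.npz")
a=cv2.resize(t["i"][185:290,410:515],None,fx=4,fy=4,interpolation=2)[:400,:400]
b=cv2.resize(t["i"][185:260,200:310],None,fx=4,fy=4,interpolation=2)[:300,:400]
c=cv2.resize(s["i"][175:245,165:255],None,fx=4.4,fy=4.4,interpolation=2)[:300,:400]
e=cv2.resize(s["i"][125:225,360:450],None,fx=3,fy=3,interpolation=2)[:300,:400]
o=np.zeros((600,800,3),np.uint8)
a=cv2.resize(a,(300,300))
o[:300,:300]=a;o[300:,:400]=b;o[:c.shape[0],400:400+c.shape[1]]=c;o[300:,400:400+e.shape[1]]=e
cv2.imwrite("pics/crop1.png",o[...,::-1])
P=t["P"]
# base white: height near .012 top
I=t["i"].astype(int)
Z=P[...,2]
def rect(mask,nm):
    x=P[mask][:,:2].astype(np.float32)
    r=cv2.minAreaRect(x); print(nm,mask.sum(),r,cv2.boxPoints(r).round(4).tolist(),"z",np.percentile(P[mask][:,2],[5,50,95]).round(4))
m=np.zeros(Z.shape,bool); m[190:285,415:510]=1
rect(m&(Z<.02)&(I.min(-1)>120),"base")
org=m&(I[...,0]>150)&(I[...,2]<90)&(I[...,1]<140)
x=P[org]; c=x.mean(0); u,sv,vt=np.linalg.svd(x-c); print("leg",org.sum(),c,vt,sv/np.sqrt(len(x)))
rect(org,"leg")
m[:]=0;m[190:250,220:305]=1
g=m&(I.min(-1)>60)&(Z<.045)
rect(g&(Z<.018),"rackbase"); rect(g&(Z>.028),"walls")
m[:]=0;m[195:232,200:295]=1
tm=m&(Z>.17)
rect(tm,"tablettop")
for nm,(r0,r1,c0,c1) in dict(ring=(250,290,340,382),v=(80,118,335,375),case=(120,165,152,213),small=(115,172,243,290)).items():
    m[:]=0;m[r0:r1,c0:c1]=1; rect(m&(Z>.012),nm)
print("Zplate",np.nanmedian(Z[300:320,430:470]),np.nanmedian(Z[150:180,300:420]),np.nanmedian(Z[330:390,130:190]))
# tablet screen in scene
P=s["P"];I=s["i"].astype(int);m=np.zeros(P.shape[:2],bool);m[142:182,383:435]=1
mm=m&(P[...,2]>.06);x=P[mm];c=x.mean(0);print("screen",c,np.linalg.svd(x-c,full_matrices=False)[2][2])
m[:]=0;m[130:205,370:450]=1;Y=m&(I[...,0]>180)&(I[...,1]>150)&(I[...,2]<80)
n,l,st,ce=cv2.connectedComponentsWithStats(Y.astype(np.uint8))
for k in range(1,n):print(st[k],np.median(P[l==k],axis=0))
E
```

```text
base 3726 ((0.4771040678024292, -0.19826015830039978), (0.15287502110004425, 0.14582426846027374), 6.301983833312988) [[0.39309999346733093, -0.13420000672340393], [0.4090999960899353, -0.2791000008583069], [0.5611000061035156, -0.2623000144958496], [0.5450999736785889, -0.11739999800920486]] z [0.0084 0.0118 0.0148]Traceback (most recent call last):
  File "<stdin>", line 21, in <module>
    u, s, vh = gufunc(a, signature=signature)
               ~~~~~~^^^^^^^^^^^^^^^^^^^^^^^^
    raise LinAlgError("SVD did not converge")
numpy.linalg.LinAlgError: SVD did not converge
```

View pics/crop1.png

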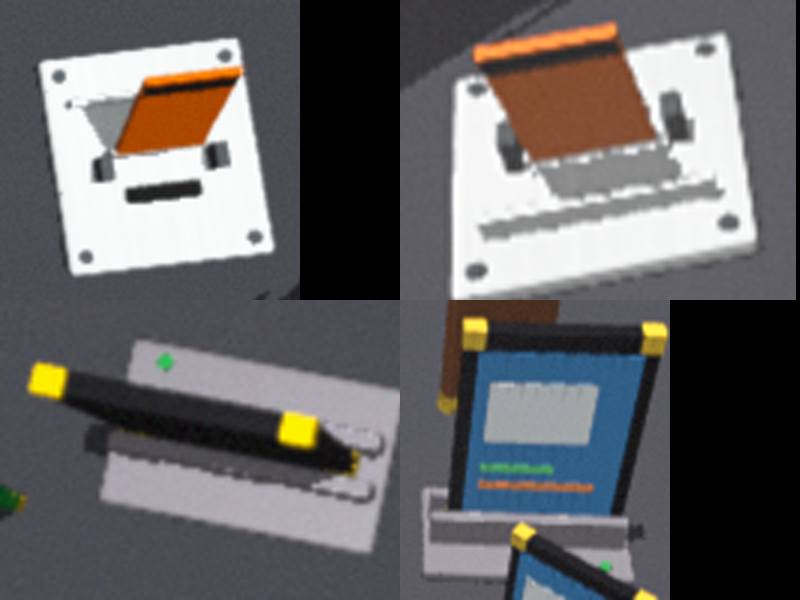

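```bash
cat > m1.py <<'E'
from h import *
t=np.load("top1.npz");s=np.load("scene1.npz")
P=t["P"];I=t["i"].astype(int);Z=P[...,2];ok=np.isfinite(Z)
def rect(mask,nm):
    mask=mask&ok
    x=P[mask][:,:2].astype(np.float32)
    r=cv2.minAreaRect(x); print(nm,mask.sum(),np.round(r[0],4),np.round(r[1],4),round(r[2],2),"z",np.percentile(P[mask][:,2],[5,50,95]).round(4))
m=np.zeros(Z.shape,bool); m[190:285,415:510]=1
org=ok&m&(I[...,0]>150)&(I[...,2]<90)&(I[...,1]<140)
x=P[org]; c=x.mean(0); vt=np.linalg.svd(x-c,full_matrices=False)[2]; print("leg",org.sum(),c,vt.round(4))
rect(org,"leg"); print(x.min(0),x.max(0))
m[:]=0;m[190:250,220:305]=1
g=m&(I.min(-1)>60)&(Z<.045)
rect(g&(Z<.018),"rackbase"); rect(g&(Z>.028),"walls")
m[:]=0;m[195:232,200:295]=1
rect(m&(Z>.17),"tablettop")
for nm,(r0,r1,c0,c1) in dict(ring=(250,290,340,382),v=(80,118,335,375),case=(120,165,152,213),small=(115,172,243,290),brown=(285,348,190,280)).items():
    m[:]=0;m[r0:r1,c0:c1]=1; rect(m&(Z>.012),nm)
print("Zplate",np.nanmedian(Z[300:320,430:470]),np.nanmedian(Z[150:180,300:420]),np.nanmedian(Z[330:390,130:190]))
P=s["P"];I=s["i"].astype(int);m=np.zeros(P.shape[:2],bool);m[142:182,383:435]=1
mm=m&(P[...,2]>.06);x=P[mm];c=x.mean(0);print("screen",c,np.linalg.svd(x-c,full_matrices=False)[2][2])
m[:]=0;m[130:205,370:450]=1;Y=m&(I[...,0]>180)&(I[...,1]>150)&(I[...,2]<80)
n,l,st,ce=cv2.connectedComponentsWithStats(Y.astype(np.uint8))
for k in range(1,n):print(st[k],np.nanmedian(P[l==k],axis=0))
m[:]=0;m[175:245,165:255]=1
org=m&(I[...,0]>100)&(I[...,2]<70)&(I[...,1]<110)&np.isfinite(P[...,2])&(P[...,2]>.03)
x=P[org]; c=x.mean(0); vt=np.linalg.svd(x-c,full_matrices=False)[2]; print("leg scene",org.sum(),c,vt.round(4),x.min(0),x.max(0))
w=m&(I.min(-1)>130)&(P[...,2]<.017)&(P[...,2]>.007)
r=cv2.minAreaRect(P[w][:,:2].astype(np.float32));print("base scene",r)
E
python3 m1.py
```

```text
leg 587 [ 0.49849073 -0.19271208  0.07517873] [[-0.3478 -0.0486 -0.9363]
 [ 0.115  -0.9933  0.0089]
 [-0.9305 -0.1046  0.3511]]
leg 587 [ 0.4998 -0.1922] [0.04   0.0589] 6.57 z [0.0304 0.0747 0.1257]
[ 0.47861638 -0.22302394  0.02108849] [ 0.5221619  -0.16170537  0.12857543]
rackbase 3803 [0.5191 0.2248] [0.1845 0.1284] 89.51 z [-0.0024  0.0028  0.012 ]
walls 348 [0.5141 0.2205] [0.1389 0.0341] 78.37 z [0.0314 0.0348 0.0377]
tablettop 551 [0.515  0.2259] [0.1263 0.0125] 78.18 z [0.1793 0.1896 0.192 ]
ring 628 [0.4115 0.0142] [0.0659 0.0652] 89.63 z [0.0187 0.0217 0.0245]
v 748 [0.7744 0.0217] [0.0601 0.0518] 72.31 z [0.0196 0.0351 0.0459]
case 1724 [0.6848 0.3934] [0.0708 0.1101] 5.4 z [0.0214 0.03   0.034 ]
small 391 [0.6625 0.1998] [0.0929 0.009 ] 39.96 z [0.0279 0.1292 0.1334]
brown 705 [0.3261 0.2496] [0.013 0.126] 30.43 z [0.0659 0.1791 0.1819]
Zplate -0.0002528960753816478 3.745497253948571e-05 -0.000293409097371633
screen [0.52120443 0.21985894 0.12835649] [ 0.97941664 -0.20183143  0.00266978]
[381 131   8   5  28] [0.50612177 0.17145058 0.19047684]
[441 133   8   5  27] [0.52886387 0.27995329 0.19032394]
[401 201   1   1   1] [0.62971023 0.17390875 0.13196955]
[398 202   7   3  11] [0.63368353 0.17157474 0.1310359 ]
leg scene 602 [ 0.50400014 -0.1924063   0.0736081 ] [[-0.3405 -0.0832 -0.9365]
 [-0.1247  0.9913 -0.0427]
 [-0.9319 -0.1022  0.3479]] [ 0.48444938 -0.22322312  0.03007518] [ 0.52595994 -0.16170968  0.12541094]
base scene ((0.4788283705711365, -0.19568708539009094), (0.15190112590789795, 0.13984188437461853), 6.728521347045898)
```

```bash
cat >> h.py <<'E'
from scipy.spatial.transform import Rotation as Ro
O=np.array([.4822,-.1955]); YS=np.radians(6.5)
def stand(x,y=0): return O+np.array([[np.cos(YS),-np.sin(YS)],[np.sin(YS),np.cos(YS)]])@[x,y]
def need(xy,z,th):
    o=get_obs(); R=Ro.from_euler("xyz",o["orientation"],degrees=True).as_matrix()
    d=R.T@(np.array([*xy,z])-o["tool_pos"])
    a=np.degrees(np.arctan2(R[1,2],R[0,2])); s=-(((th-a)+180)%360-180)
    print("t",round(o["clock"],2),"pos",o["tool_pos"].round(4),"th",a.round(2),"xdown",R[:,0].round(3),"F",o["force"].round(1),"open",round(o["opening"],4))
    print("need cm",(d*100).round(2),"spin rad",round(np.radians(s),4))
E
python3 -c "
from h import *
need(stand(.09),.10,186.5)"
```

```text
t 0.1 pos [ 0.3053 -0.6015  0.2257] th 116.91 xdown [-0.001  0.001 -1.   ] F [ 0.2  0.5 -1. ] open 0.0877
need cm [ 12.6  -42.58  25.04] spin rad -1.2146
```

Call:
move_arm:
  commands:
    - [[0, 0, 0, -0.149], [0, 0, 0, -0.149], [0, 0, 0, -0.149], [0, 0, 0, -0.149], [0, 0, 0, -0.149], [0, 0, 0, -0.149], [0, 0, 0, -0.149], [0, 0, 0, -0.149]]
  jaw: 0

```text
clock: 0.9
tool_pos: [0.3054, -0.6016, 0.226]
orientation: [-64.0, 89.9, 121.5]
force: [0.3, 0.2, -0.3]
opening: 0.029
```

```bash
python3 -c "
from h import *
need(stand(.09),.10,186.5)"
```

```text
t 0.9 pos [ 0.3054 -0.6016  0.226 ] th -174.44 xdown [-0.001  0.001 -1.   ] F [ 0.3  0.2 -0.3] open 0.029
need cm [ 12.62 -38.84 -30.53] spin rad -0.0164
```

Call:
move_arm:
  commands:
    - [[0, 0, 0, -0.016], [0, -3.5, -2.8, 0], [0, -3.5, -2.8, 0], [0, -3.5, -2.8, 0], [0, -3.5, -2.8, 0], [0, -3.5, -2.8, 0], [0, -3.5, -2.8, 0], [0, -3.5, -2.8, 0]]

```text
clock: 1.7
tool_pos: [0.4749, -0.3356, 0.2266]
orientation: [-114.7, 90.0, 71.2]
force: [0.3, 0.0, -0.6]
opening: 0.0007
```

```bash
python3 -c "
from h import *
need(stand(.09),.10,186.5)"
```

```text
t 1.7 pos [ 0.4749 -0.3356  0.2266] th -174.11 xdown [ 0.  0. -1.] F [ 0.3  0.  -0.6] open 0.0007
need cm [ 12.66 -13.96 -11.17] spin rad -0.0107
```

Call:
move_arm:
  commands:
    - [[0, -3.5, -2.8, -0.01], [0, -3.5, -2.8, 0], [0, -3.5, -2.8, 0], [0, -3, -2.4, 0], [4.2, 0, 0, 0], [4.2, 0, 0, 0], [4, 0, 0, 0], [0, 0, 0, 0]]

```text
clock: 2.5
tool_pos: [0.5621, -0.1902, 0.0971]
orientation: [-14.1, 89.4, 172.4]
force: [-0.1, -0.1, -0.1]
opening: 0.0004
```

```bash
python3 -c "
from h import *
need(stand(.09),.10,186.5)"
```

```text
t 2.5 pos [ 0.5621 -0.1902  0.0971] th -173.54 xdown [-0.01   0.001 -1.   ] F [-0.1 -0.1 -0.1] open 0.0004
need cm [-0.3  -0.38 -1.  ] spin rad -0.0007
```

Call:
move_arm:
  commands:
    - [[0, -0.4, 0.5, 0], [0, 0, 0.5, 0], [0, 0, 0.5, 0], [0, 0, 0.5, 0], [0, 0, 0.5, 0], [0, 0, 0.5, 0], [0, 0, 0.5, 0], [0, 0, 0.5, 0]]

```text
clock: 3.3
tool_pos: [0.5277, -0.1918, 0.104]
orientation: [165.0, 89.8, -8.3]
force: [4.1, -0.7, 4.3]
opening: 0.0002
```

```bash
python3 -c "
from h import *
need(stand(.03),.10,186.5)
i,d,P=cloud('scene'); cv2.imwrite('pics/s2.png',cv2.resize(i[130:250,120:300],None,fx=4,fy=4)[...,::-1])"
```

```text
t 3.3 pos [ 0.5277 -0.1918  0.104 ] th -173.26 xdown [ 0.004 -0.001 -1.   ] F [ 4.1 -0.7  4.3] open 0.0002
need cm [ 0.39 -0.15  1.56] spin rad 0.0042
```

View pics/s2.png

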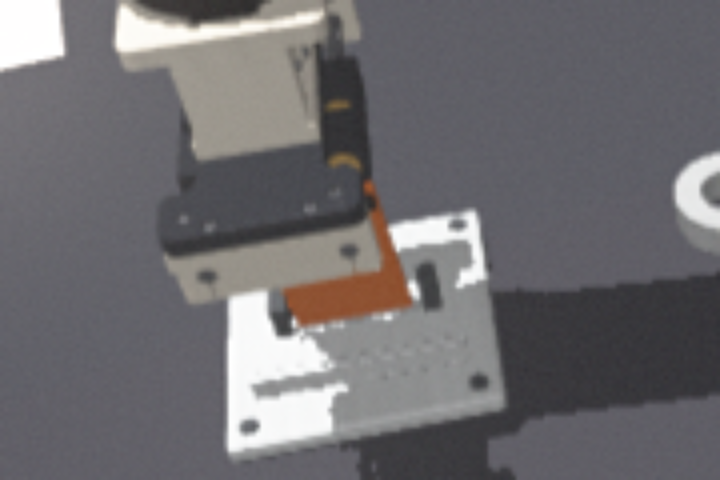

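The picture shows the closed fingers in front of the orange leg (about pixel 340,300 of the crop), pushing it; the reaction is 4 N.

Call:
move_arm:
  commands:
    - [[0, 0, 0.4, 0], [0, 0, 0.4, 0], [0, 0, 0.4, 0], [0, 0, 0.4, 0]]

```text
clock: 3.75
tool_pos: [0.5095, -0.1935, 0.1024]
orientation: [-17.0, 90.0, 169.7]
force: [2.3, 0.5, 3.3]
opening: 0.0006
```

Call:
move_arm:
  commands:
    - [[0, 0, 0.4, 0], [0, 0, 0.4, 0], [0, 0, 0.4, 0], [0, 0, 0.4, 0]]

```text
clock: 4.15
tool_pos: [0.4935, -0.1953, 0.1023]
orientation: [-24.8, 90.0, 161.9]
force: [2.5, 0.2, -0.5]
opening: 0.0003
```

Call:
move_arm:
  commands:
    - [[0, 0, 0.2, 0], [0, 0, 0.2, 0], [0, 0, 0.1, 0]]

```text
clock: 4.45
tool_pos: [0.4889, -0.1958, 0.1023]
orientation: [-32.8, 90.0, 153.9]
force: [4.0, 1.0, -1.5]
opening: 0.0006
```

Call:
move_arm:
  commands:
    - [[0, 0, 0.1, 0], [0, 0, 0.1, 0], [0, 0, 0, 0]]

```text
clock: 4.75
tool_pos: [0.487, -0.1961, 0.1025]
orientation: [-15.8, 90.0, 170.9]
force: [2.3, 0.8, -0.7]
opening: 0.0003
```

Call:
move_arm:
  commands:
    - [[0, 0, 0.1, 0], [0, 0, 0.1, 0], [0, 0, 0.1, 0]]

```text
clock: 5.05
tool_pos: [0.4842, -0.1965, 0.1026]
orientation: [-168.5, 90.0, 18.2]
force: [3.0, 0.3, -1.3]
opening: 0.0007
```

Call:
move_arm:
  commands:
    - [[0, 0, 0.1, 0], [0, 0, 0.1, 0], [0, 0, 0.1, 0]]

```text
clock: 5.35
tool_pos: [0.4812, -0.1968, 0.1026]
orientation: [166.5, 90.0, -6.8]
force: [3.4, 0.1, -1.5]
opening: 0.0001
```

Call:
move_arm:
  commands:
    - [[0, 0, 0.07, 0], [0, 0, 0.07, 0], [0, 0, 0.06, 0]]

```text
clock: 5.65
tool_pos: [0.4792, -0.1971, 0.1026]
orientation: [153.6, 90.0, -19.7]
force: [3.0, 0.6, -1.1]
opening: 0.0009
```

Call:
move_arm:
  commands:
    - [[0, 0, 0.07, 0], [0, 0, 0.07, 0], [0, 0, 0.06, 0]]

```text
clock: 5.95
tool_pos: [0.4773, -0.1973, 0.1026]
orientation: [157.0, 90.0, -16.3]
force: [3.4, -0.1, -1.6]
opening: 0.0003
```

Call:
move_arm:
  commands:
    - [[0, 0, 0.07, 0], [0, 0, 0.07, 0], [0, 0, 0.06, 0]]

```text
clock: 6.25
tool_pos: [0.4752, -0.1975, 0.1025]
orientation: [-10.0, 90.0, 176.7]
force: [2.1, 1.1, -0.8]
opening: 0.0004
```

Call:
move_arm:
  commands:
    - [[0, 0, 0.07, 0], [0, 0, 0.07, 0], [0, 0, 0.06, 0]]

```text
clock: 6.55
tool_pos: [0.4732, -0.1978, 0.1025]
orientation: [5.2, 90.0, -168.1]
force: [2.0, 1.0, -1.5]
opening: 0.0005
```

```bash
cat >> h.py <<'E'
def leg(name,lo=.035,hi=.2):
    i,d,P=cloud(name);I=i.astype(int)
    if name=="top": b=(I[...,0]>120)&(I[...,2]<90)&(I[...,1]<140)
    else: b=(I[...,0]>100)&(I[...,2]<70)&(I[...,1]<110)
    m=b&(abs(P[...,0]-O[0])<.09)&(abs(P[...,1]-O[1])<.06)&(P[...,2]>lo)&(P[...,2]<hi)
    x=P[m]
    if len(x)<30: print(name,"few",len(x)); return i,P
    c=x.mean(0); n=np.linalg.svd(x-c,full_matrices=False)[2][2]; n*=np.sign(n[0])
    print(name,len(x),"c",c.round(4),"n",n.round(3),"lean back deg",np.degrees(np.arctan2(n[2],n[0])).round(1),"zmax",x[:,2].max().round(3))
    return i,P
E
python3 -c "
from h import *
i,P=leg('top'); leg('scene')
cv2.imwrite('pics/t3.png',cv2.resize(i[130:290,400:520],None,fx=3.7,fy=3.7)[...,::-1])"
```

```text
top few 0
scene 661 c [ 0.4712 -0.1916  0.0651] n [0.981 0.103 0.162] lean back deg 9.4 zmax 0.191
```

Call:
move_arm:
  commands:
    - [[0, 0, 0.06, 0], [0, 0, 0.06, 0], [0, 0, 0.06, 0]]

```text
clock: 6.95
tool_pos: [0.4725, -0.1979, 0.1028]
orientation: [171.5, 89.9, -1.7]
force: [5.9, 1.1, -1.5]
opening: 0.0006
```

Call:
move_arm:
  commands:
    - [[0, 0, 0.05, 0], [0, 0, 0.05, 0]]

```text
clock: 7.15
tool_pos: [0.4722, -0.198, 0.103]
orientation: [172.2, 89.8, -1.1]
force: [9.0, 2.0, -2.4]
opening: 0.0007
```

Call:
move_arm:
  commands:
    - [[0, 0, 0.05, 0], [0, 0, 0.04, 0], [0, 0, 0, 0]]

```text
clock: 7.45
tool_pos: [0.472, -0.1981, 0.1032]
orientation: [171.6, 89.7, -1.7]
force: [8.7, 1.8, -3.2]
opening: 0.0004
```

Call:
move_arm:
  commands:
    - [[0, 0, 0.06, 0], [0, 0, 0.06, 0], [0, 0, 0, 0]]

```text
clock: 7.75
tool_pos: [0.4716, -0.1981, 0.1034]
orientation: [171.3, 89.7, -2.0]
force: [10.1, 0.9, -3.0]
opening: 0.0006
```

Call:
move_arm:
  commands:
    - [[0, 0, 0.07, 0], [0, 0, 0.07, 0], [0, 0, 0, 0], [0, 0, 0, 0]]

```text
clock: 8.15
tool_pos: [0.4711, -0.1983, 0.1037]
orientation: [171.2, 89.6, -2.0]
force: [13.2, 0.7, -3.3]
opening: 0.0005
```

Call:
move_arm:
  commands:
    - [[0, 0, 0, 0], [0, 0, 0, 0], [0, 0, 0, 0], [0, 0, 0, 0], [0, 0, 0, 0], [0, 0, 0, 0]]

```text
clock: 8.75
tool_pos: [0.4711, -0.1982, 0.1037]
orientation: [171.2, 89.6, -2.1]
force: [11.6, 1.4, -4.3]
opening: 0.0005
```

Call:
move_arm:
  commands:
    - [[0, 0, -0.6, 0], [0, 0, -1.5, 0], [0, 0, -2, 0], [0, 0, -2, 0], [-4, 0, 0, 0], [-4, 0, 0, 0], [-4, 0, 0, 0], [-4, 0, 0, 0]]
  jaw: 8.76

```text
clock: 9.55
tool_pos: [0.5268, -0.1914, 0.2634]
orientation: [-8.4, 89.8, 178.3]
force: [0.9, -0.3, -0.2]
opening: 0.0587
```

```bash
python3 -c "
from h import *
i,P=leg('top',.04,.15); leg('scene',.04,.118)
need((.515,.2257),.26,168.3)"
```

```text
top few 0
scene 703 c [ 0.465  -0.1897  0.0798] n [0.941 0.103 0.322] lean back deg 18.9 zmax 0.117
t 9.65 pos [ 0.5298 -0.1922  0.2682] th -173.27 xdown [ 0.007 -0.002 -1.   ] F [0.2 0.7 0.3] open 0.0671
need cm [  0.72 -41.68  -3.42] spin rad 0.3216
```

Call:
move_arm:
  commands:
    - [[0, -4.6, -0.4, 0], [0, -4.6, -0.4, 0], [0, -4.6, -0.4, 0], [0, -4.6, -0.4, 0], [0, -4.6, -0.4, 0], [0, -4.6, -0.4, 0], [0, -4.6, -0.4, 0], [0, -4.6, -0.4, 0]]

```text
clock: 10.45
tool_pos: [0.5156, 0.1793, 0.2619]
orientation: [31.6, 89.9, -141.7]
force: [-0.3, -1.1, -1.0]
opening: 0.0875
```

Call:
move_arm:
  commands:
    - [[0, -4.6, 0, 0], [0, 0, 0, 0.11], [0, 0, 0, 0.11], [0, 0, 0, 0.1], [0, 0, 0, 0]]

```text
clock: 10.95
tool_pos: [0.5106, 0.2234, 0.2616]
orientation: [53.2, 89.8, -138.5]
force: [0.7, 0.1, -0.1]
opening: 0.0875
```

```bash
python3 -c "
from h import *
need((.515,.2257),.16,168.3)"
```

```text
t 10.95 pos [0.5106 0.2234 0.2616] th 168.3 xdown [-0.002 -0.002 -1.   ] F [ 0.7  0.1 -0.1] open 0.0875
need cm [10.16 -0.34 -0.4 ] spin rad -0.0001
```

Call:
move_arm:
  commands:
    - [[2, -0.3, -0.4, 0], [3, 0, 0, 0], [3, 0, 0, 0], [2.2, 0, 0, 0], [0, 0, 0, 0]]

```text
clock: 11.45
tool_pos: [0.5136, 0.224, 0.157]
orientation: [48.5, 89.6, -143.0]
force: [0.9, -0.9, -0.4]
opening: 0.0876
```

```bash
python3 -c "
from h import *
need((.515,.2257),.16,168.3)
i,d,P=cloud('scene');j,d,Q=cloud('top')
o=np.hstack([cv2.resize(i[80:240,340:470],(390,480)),cv2.resize(j[170:260,190:320],(400,277)) [:, :].repeat(1,0) if 0 else cv2.copyMakeBorder(cv2.resize(j[170:260,190:320],(400,277)),0,203,0,0,0)])
cv2.imwrite('pics/g4.png',o[...,::-1])"
```

```text
t 11.45 pos [0.5136 0.224  0.157 ] th 168.47 xdown [-0.006 -0.004 -1.   ] F [ 0.9 -0.9 -0.4] open 0.0876
need cm [-0.3  -0.19 -0.1 ] spin rad 0.003
```

View pics/g4.png

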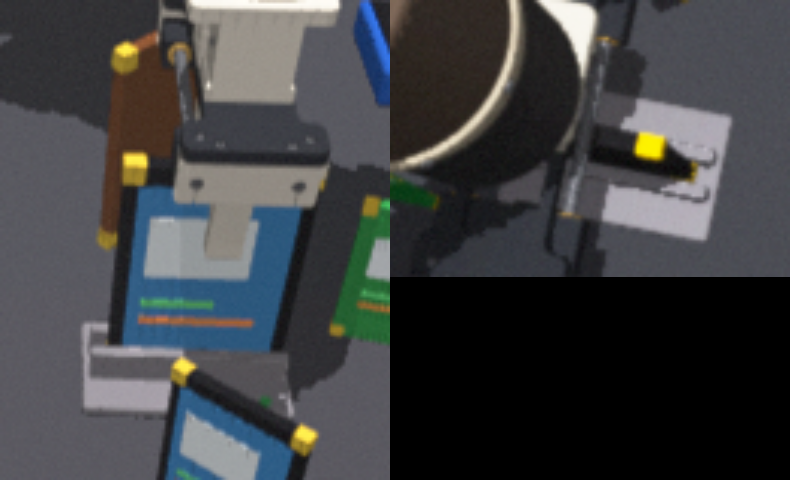

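The fingers straddle the tablet's top edge (front finger at pixel 228,235 of the crop) and hit nothing. I'm closing the jaws.

Call:
move_arm:
  commands:
    - [[-0.2, -0.1, 0, 0], [0, 0, 0, 0], [0, 0, 0, 0], [0, 0, 0, 0], [0, 0, 0, 0], [0, 0, 0, 0], [0, 0, 0, 0], [0, 0, 0, 0]]
  jaw: 0

```text
clock: 12.35
tool_pos: [0.5158, 0.2266, 0.1625]
orientation: [56.3, 90.0, -135.3]
force: [0.5, 0.6, 0.6]
opening: 0.0295
```

Call:
move_arm:
  commands:
    - [[0, 0, 0, 0], [0, 0, 0, 0], [-0.3, 0, 0, 0], [-0.7, 0, 0, 0], [-1, 0, 0, 0], [-1, 0, 0, 0], [-1, 0, 0, 0], [0, 0, 0, 0]]

```text
clock: 13.15
tool_pos: [0.5167, 0.2272, 0.2048]
orientation: [-133.1, 89.8, 35.3]
force: [-0.0, -1.1, -2.5]
opening: 0.0119
```

```bash
python3 -c "
from h import *
need(stand(.02),.21,186.5)
o=get_obs();print(o['moment'])"
```

```text
t 13.15 pos [0.5167 0.2272 0.2048] th 168.38 xdown [ 0.003  0.002 -1.   ] F [-0.  -1.1 -2.5] open 0.0119
need cm [-0.61 41.48 -7.03] spin rad -0.3162
[-0.02942465 -0.08054771  0.00093608]
```

Call:
move_arm:
  commands:
    - [[-0.4, 0, 0, 0], [-0.4, 0, 0, -0.08], [0, 0, 0, -0.08], [0, 0, 0, -0.08], [0, 0, 0, -0.076], [0, 0, 0, 0], [0, 0, 0, 0]]

```text
clock: 13.85
tool_pos: [0.5157, 0.2265, 0.2104]
orientation: [28.6, 90.0, -145.1]
force: [-1.0, 0.4, -3.6]
opening: 0.0114
```

```bash
python3 -c "
from h import *
need(stand(.019),.21,186.5)"
```

```text
t 13.85 pos [0.5157 0.2265 0.2104] th -173.65 xdown [-0. -0. -1.] F [-1.   0.4 -3.6] open 0.0114
need cm [ 0.05 41.57  6.09] spin rad -0.0027
```

Call:
move_arm:
  commands:
    - [[0, 2, 0, 0], [0, 4, 0, 0], [0, 4, 0, 0], [0, 4, 0, 0], [0, 4, 0, 0], [0, 4, 0, 0], [0, 4, 0, 0], [0, 4, 0, 0]]

```text
clock: 14.65
tool_pos: [0.5496, -0.073, 0.2107]
orientation: [-161.4, 90.0, 24.9]
force: [0.2, -0.4, -3.3]
opening: 0.0115
```

Call:
move_arm:
  commands:
    - [[0, 4, 0, 0], [0, 3, 0, 0], [0, 2, 0, 0], [0, 1.5, 0, 0], [0, 0.8, 0, 0], [0, 0, 0, 0], [0, 0, 0, 0]]

```text
clock: 15.35
tool_pos: [0.5624, -0.1831, 0.2105]
orientation: [-67.9, 90.0, 118.6]
force: [0.4, 0.4, -3.3]
opening: 0.0119
```

```bash
python3 -c "
from h import *
need(stand(.019),.21,186.5)
i,d,P=cloud('scene');j,d,Q=cloud('top')
np.savez('a.npz',i=i,P=P,j=j,Q=Q)
o=np.hstack([cv2.resize(i[80:260,130:280],(400,480)),cv2.resize(j[130:290,400:530],(390,480))])
cv2.imwrite('pics/p5.png',o[...,::-1])"
```

```text
t 15.35 pos [ 0.5624 -0.1831  0.2105] th -173.53 xdown [-0.  0. -1.] F [ 0.4  0.4 -3.3] open 0.0119
need cm [0.05 0.32 6.2 ] spin rad -0.0006
```

View pics/p5.png

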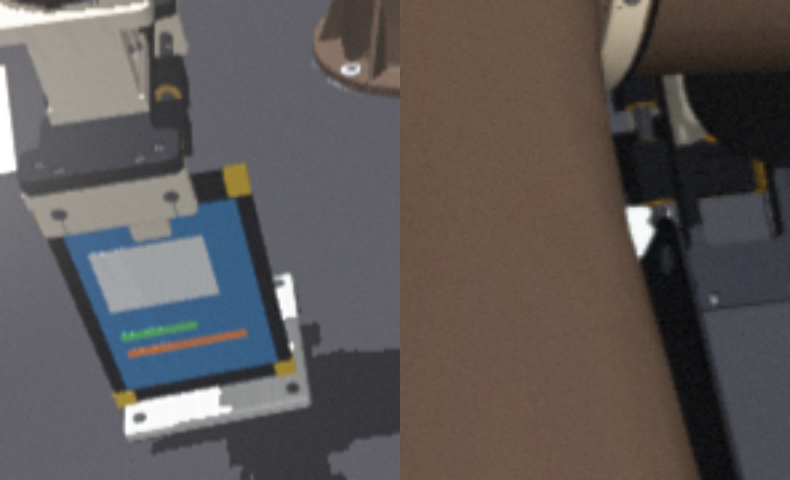

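The tablet hangs level above the front of the base, screen towards the camera. Its lower yellow corners are at crop pixels (124,398) and (285,367). I'm measuring its centring from those.

```bash
python3 - <<'E'
from h import *
a=np.load("a.npz");I=a["i"].astype(int);P=a["P"]
L=lambda p:np.array([np.cos(YS)*(p[0]-O[0])+np.sin(YS)*(p[1]-O[1]),-np.sin(YS)*(p[0]-O[0])+np.cos(YS)*(p[1]-O[1]),p[2]])
Y=(I[...,0]>130)&(I[...,1]>110)&(I[...,2]<80)&(P[...,0]>.5)
Y[:,:150]=0;Y[:,260:]=0;Y[:130]=0
n,l,st,ce=cv2.connectedComponentsWithStats(Y.astype(np.uint8))
for k in range(1,n):
    if st[k,4]>4: print(st[k],L(np.nanmedian(P[l==k],axis=0)).round(4))
# blue/black tablet extents: points with local x .07-.1 ; y-range per height
m=np.isfinite(P[...,2]);m[:,:150]=0;m[:,260:]=0
Q=np.array([L(p) for p in P[m]]);Q=Q[(Q[:,0]>.06)&(Q[:,0]<.1)]
for z in (.07,.08,.1,.12,.13):
    q=Q[abs(Q[:,2]-z)<.006]; print(z,len(q),q[:,1].min().round(4),q[:,1].max().round(4),np.median(q[:,0]).round(4))
b=Q[(Q[:,2]>.03)&(Q[:,2]<.22)]; print("zmin",np.percentile(b[:,2],1))
# base first picture
for nm,key in(("scene1.npz",0),("top1.npz",1)):
    s=np.load(nm);p=s["P"];J=s["i"].astype(int)
    m=(J.min(-1)>130)&(abs(p[...,2]-.012)<.005)&(abs(p[...,0]-.48)<.12)&(abs(p[...,1]+.196)<.12)
    q=np.array([L(x) for x in p[m]]);print(nm,"y",np.percentile(q[:,1],[.5,99.5]),"x",np.percentile(q[:,0],[.5,99.5]))
    m=(p[...,2]>.019)&(p[...,2]<.03)&(J.min(-1)>70)&(abs(p[...,0]-.48)<.12)&(abs(p[...,1]+.196)<.12)
    q=np.array([L(x) for x in p[m]]); q=q[(q[:,0]>.02)&(q[:,0]<.05)]
    if len(q):print("lip",len(q),"y",np.percentile(q[:,1],[1,99]),"x",np.percentile(q[:,0],[2,50,98]))
E
```

```text
[214 142  10  12  95] [0.086  0.0576 0.2364]
[233 215   8   6  33] [0.0867 0.0583 0.0658]
[172 227   9   6  32] [ 0.0865 -0.0548  0.0673]
0.07 301 -0.0613 0.0652 0.0866
0.08 306 -0.0609 0.0646 0.0869
0.1 324 -0.0603 0.0646 0.0869
0.12 339 -0.0599 0.0645 0.087
0.13 356 -0.0599 0.0645 0.087
zmin 0.06076409801830304
scene1.npz y [-0.06889946  0.06933638] x [-0.07732907  0.07106714]
lip 238 y [-0.05437868  0.05370096] x [0.03362219 0.03917476 0.04175676]
top1.npz y [-0.06806341  0.07004456] x [-0.07942007  0.06896337]
lip 65 y [0.0111997  0.05571359] x [0.03387366 0.03684301 0.03972863]
```

Call:
move_arm:
  commands:
    - [[0, 0.2, 1, 0], [0, 0, 1.5, 0], [0, 0, 1.5, 0], [0, 0, 1.3, 0], [0, 0, 1, 0], [0, 0, 0, 0], [0, 0, 0, 0], [0, 0, 0, 0]]

```text
clock: 16.25
tool_pos: [0.5005, -0.1929, 0.2107]
orientation: [163.7, 90.0, -9.8]
force: [0.3, 1.3, -2.9]
opening: 0.0116
```

```bash
python3 -c "
from h import *
need(stand(.018),.169,186.5)"
```

```text
t 16.25 pos [ 0.5005 -0.1929  0.2107] th -173.52 xdown [ 0. -0. -1.] F [ 0.3  1.3 -2.9] open 0.0116
need cm [4.17 0.06 0.05] spin rad -0.0004
```

Call:
move_arm:
  commands:
    - [[1, 0, 0, 0], [1, 0, 0, 0], [1, 0, 0, 0], [0.6, 0, 0, 0], [0.3, 0, 0, 0], [0.2, 0, 0, 0], [0, 0, 0, 0], [0, 0, 0, 0]]

```text
clock: 17.05
tool_pos: [0.5003, -0.1929, 0.1699]
orientation: [163.9, 90.0, -9.6]
force: [-0.8, 0.1, -3.9]
opening: 0.0118
```

Call:
move_arm:
  commands:
    - [[0.1, 0, 0, 0], [0.1, 0, 0, 0], [0, 0, 0, 0]]

```text
clock: 17.35
tool_pos: [0.5, -0.1928, 0.1675]
orientation: [-112.5, 90.0, 74.0]
force: [0.2, -0.0, -3.0]
opening: 0.0121
```

Call:
move_arm:
  commands:
    - [[0.1, 0, 0, 0], [0.1, 0, 0, 0], [0, 0, 0, 0]]

```text
clock: 17.65
tool_pos: [0.4999, -0.1928, 0.1654]
orientation: [-19.2, 90.0, 167.3]
force: [-0.6, 0.3, -2.8]
opening: 0.0117
```

Call:
move_arm:
  commands:
    - [[0.07, 0, 0, 0], [0.07, 0, 0, 0], [0, 0, 0, 0]]

```text
clock: 17.95
tool_pos: [0.5002, -0.1928, 0.1647]
orientation: [160.9, 90.0, -12.6]
force: [-1.6, 1.7, 2.5]
opening: 0.0118
```

Call:
move_arm:
  commands:
    - [[0, 0, 0, 0], [0, 0, 0, 0], [0, 0, 0, 0], [0, 0, 0, 0], [0, 0, 0, 0]]
  jaw: 2.6

```text
clock: 18.45
tool_pos: [0.5001, -0.1929, 0.1642]
orientation: [117.4, 90.0, -56.1]
force: [-0.2, 0.1, -0.0]
opening: 0.026
```

Call:
move_arm:
  commands:
    - [[0, 0, 0.4, 0], [0, 0, 0.4, 0], [0, 0, 0.4, 0], [0, 0, 0.4, 0], [0, 0, 0.4, 0]]

```text
clock: 18.95
tool_pos: [0.4797, -0.1951, 0.1642]
orientation: [173.9, 90.0, 0.4]
force: [0.3, 0.4, 0.1]
opening: 0.0261
```

Call:
move_arm:
  commands:
    - [[0, 0, 0.4, 0], [0, 0, 0.4, 0], [0, 0, 0.4, 0], [0, 0, 0.4, 0], [0, 0, 0.4, 0]]

```text
clock: 19.45
tool_pos: [0.4599, -0.1974, 0.1642]
orientation: [-42.7, 90.0, 143.8]
force: [-0.9, 0.7, -0.3]
opening: 0.0261
```

```bash
python3 -c "
from h import *
need(stand(-.043),.164,186.5)
i,d,P=cloud('scene')
cv2.imwrite('pics/p6.png',cv2.resize(i[80:260,130:280],None,fx=3.3,fy=3.3)[...,::-1])"
```

```text
t 19.45 pos [ 0.4599 -0.1974  0.1642] th -173.53 xdown [-0.  0. -1.] F [-0.9  0.7 -0.3] open 0.0261
need cm [0.02 0.07 2.06] spin rad -0.0005
```

View pics/p6.png

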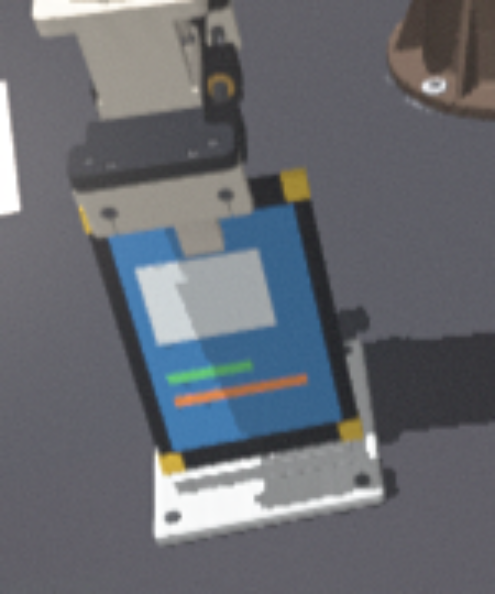

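The tablet's lower corners (172,462 and 350,430 in the crop) sit behind the lip, and it is leaning back inside the jaws. I'm carrying on.

Call:
move_arm:
  commands:
    - [[0, 0, 0.4, 0], [0, 0, 0.4, 0], [0, 0, 0.3, 0], [0, 0, 0.3, 0], [0, 0, 0.2, 0], [0, 0, 0.2, 0], [0, 0, 0, 0]]

```text
clock: 20.2
tool_pos: [0.4423, -0.1994, 0.1643]
orientation: [170.1, 90.0, -3.4]
force: [0.2, 0.2, -0.3]
opening: 0.0258
```

```bash
cat > m2.py <<'E'
from h import *
i,d,P=cloud('scene');I=i.astype(int)
c,s=np.cos(YS),np.sin(YS);dx=P[...,0]-O[0];dy=P[...,1]-O[1]
L=np.stack([c*dx+s*dy,-s*dx+c*dy,P[...,2]],-1)
m=(I[...,2]>I[...,0]+40)&(abs(L[...,0])<.1)&(abs(L[...,1])<.09)&(L[...,2]>.02)
x=L[m];ce=x.mean(0);n=np.linalg.svd(x-ce,full_matrices=False)[2][2];n*=np.sign(n[0])
print("screen n",len(x),ce.round(4),n.round(3),"lean",np.degrees(np.arctan2(n[2],n[0])).round(2),"y",np.percentile(x[:,1],[1,99]))
print("front face x at z=.012:",(ce[0]+n[2]/n[0]*(ce[2]-.012)).round(4))
Y=(I[...,0]>130)&(I[...,1]>110)&(I[...,2]<80)&(abs(L[...,0])<.1)&(abs(L[...,1])<.09)
k,l,st,_=cv2.connectedComponentsWithStats(Y.astype(np.uint8))
for q in range(1,k):
    if st[q,4]>6: print(st[q],np.nanmedian(L[l==q],axis=0).round(4))
cv2.imwrite('pics/m%d.png'%int(get_obs()["clock"]*100),cv2.resize(i[80:260,130:280],None,fx=3.3,fy=3.3)[...,::-1])
E
python3 m2.py; python3 -c "
from h import *
need(stand(-.043),.164,186.5)"
```

```text
screen n 2626 [-0.0078  0.0017  0.0972] [ 0.933 -0.001  0.359] lean 21.04 y [-0.05267035  0.05159047]
front face x at z=.012: 0.025
[215 129   9   9  58] [-0.0397  0.056   0.1794]
[233 206   7   7  35] [0.02   0.0561 0.0237]
[179 217   7   6  33] [ 0.0198 -0.0557  0.0245]
t 20.25 pos [ 0.4425 -0.1994  0.1643] th -173.52 xdown [ 0. -0. -1.] F [-1.2  0.4 -0.9] open 0.0263
need cm [0.03 0.06 0.31] spin rad -0.0004
```

Call:
move_arm:
  commands:
    - [[0, 0, 0.15, 0], [0, 0, 0.15, 0], [0, 0, 0, 0], [0, 0, 0, 0]]

```text
clock: 20.65
tool_pos: [0.4394, -0.1997, 0.1642]
orientation: [170.8, 90.0, -2.7]
force: [0.3, 0.5, 0.3]
opening: 0.0261
```

```bash
python3 m2.py; python3 -c "
from h import *
need(stand(-.043),.164,186.5)"
```

```text
screen n 2646 [-0.0079  0.0017  0.0975] [0.934 0.    0.358] lean 20.97 y [-0.05266413  0.05160173]
front face x at z=.012: 0.0249
[215 129   9   9  58] [-0.0392  0.056   0.1791]
[233 206   7   7  36] [0.0201 0.0557 0.0239]
[179 217   7   6  33] [ 0.0198 -0.0556  0.0248]
t 20.7 pos [ 0.4395 -0.1997  0.1642] th -173.52 xdown [ 0. -0. -1.] F [-0.1  0.3 -0.4] open 0.0263
need cm [0.02 0.07 0.01] spin rad -0.0004
```

The lean did not change when the gripper moved on 3 mm, so the tablet rests on the leg. I'm opening wider and lifting away.

Call:
move_arm:
  commands:
    - [[0, 0, 0, 0], [0, 0, 0, 0], [0, 0, 0, 0], [0, 0, 0, 0], [0, 0, 0, 0], [-0.5, 0, 0, 0], [-1, 0, 0, 0], [-1.5, 0, 0, 0]]
  jaw: 5.5

```text
clock: 21.5
tool_pos: [0.4391, -0.1997, 0.1947]
orientation: [-8.6, 89.9, 177.9]
force: [0.6, 0.1, 1.1]
opening: 0.0554
```

Call:
move_arm:
  commands:
    - [[-2, 0, 0, 0], [-3, 0, 0, 0], [-3, 0, 0, 0], [-3, 0, 0, 0], [0, 4, 0, 0], [0, 4, 0, 0], [0, 4, 0, 0], [0, 4, 0, 0]]

```text
clock: 22.3
tool_pos: [0.4575, -0.3603, 0.3055]
orientation: [147.4, 89.9, -26.1]
force: [1.1, 0.4, -0.2]
opening: 0.055
```

```bash
python3 m2.py; python3 - <<'E'
from h import *
need(stand(0),.25,186.5)
i,d,P=cloud('scene');j,d,Q=cloud('top')
o=np.hstack([cv2.resize(i[80:260,130:280],(400,480)),cv2.resize(j,(400,250))if 0 else cv2.copyMakeBorder(cv2.resize(j,(400,250)),0,230,0,0,0)])
cv2.imwrite('pics/f7.png',o[...,::-1])
a=np.load("top1.npz")
for nm,(r0,r1,c0,c1) in dict(ring=(250,290,340,382),v=(80,118,335,375),case=(120,165,152,213),small=(115,172,243,290),brown=(285,348,190,280),green=(205,240,140,207)).items():
    for W in(a["P"],Q):
        w=W[r0:r1,c0:c1].reshape(-1,3);w=w[w[:,2]>.012];print(nm,len(w),np.round(cv2.minAreaRect(w[:,:2].astype(np.float32))[0],4))
E
```

```text
screen n 2695 [-0.0087  0.0023  0.0994] [ 0.934 -0.002  0.358] lean 20.99 y [-0.0521723  0.0515855]
front face x at z=.012: 0.0249
[215 129   9   9  60] [-0.0395  0.0561  0.1801]
[156 138   8   9  59] [-0.0404 -0.056   0.1794]
[203 194  11   3  11] [0.005  0.0075 0.0637]
[195 197   6   2   8] [ 0.0055 -0.0154  0.0642]
[184 198   7   2   8] [ 0.0055 -0.0335  0.0649]
[233 206   7   7  36] [0.0202 0.0555 0.0237]
[179 217   7   6  33] [ 0.0199 -0.0555  0.0244]
t 22.35 pos [ 0.4579 -0.3647  0.3043] th -173.58 xdown [-0.001 -0.002 -1.   ] F [ 3.3 -4.1  2. ] open 0.0549
need cm [  5.4  -16.55  -4.31] spin rad -0.0014
ring 628 [0.4115 0.0142]
ring 628 [0.4115 0.0143]
v 748 [0.7744 0.0217]
v 747 [0.7741 0.0217]
case 1724 [0.6848 0.3934]
case 1724 [0.6847 0.3936]
small 391 [0.6625 0.1998]
small 392 [0.6628 0.2001]
brown 705 [0.3261 0.2496]
brown 705 [0.326  0.2499]
green 431 [0.5041 0.3841]
green 433 [0.5041 0.3842]
```

View pics/f7.png

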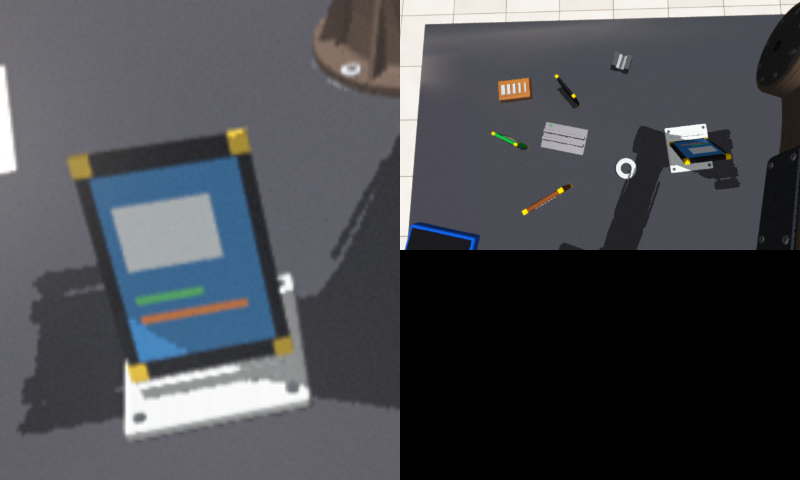

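The tablet leans in the tray with its screen to the front and lip free in front of it (lower corners at crop pixels 138,373 and 283,346). The bystanders are unchanged. I'll let the arm settle, then hand in.

Call:
move_arm:
  commands:
    - [[0, 0, 0, 0], [0, 0, 0, 0], [0, 0, 0, 0], [0, 0, 0, 0]]

```text
clock: 22.85
tool_pos: [0.4576, -0.358, 0.3047]
orientation: [155.2, 90.0, -18.3]
force: [-0.1, -0.2, 0.9]
opening: 0.0548
```

```bash
python3 m2.py | head -2; python3 -c "
from h import *
need(stand(0),.25,186.5); print(close_job())"
```

```text
screen n 2702 [-0.0088  0.0023  0.0997] [ 0.933 -0.002  0.359] lean 21.04 y [-0.05222596  0.05158516]
front face x at z=.012: 0.025
t 22.9 pos [ 0.4576 -0.3581  0.3046] th -173.46 xdown [ 0.001 -0.    -1.   ] F [-0.9  0.1  0.6] open 0.0549
need cm [  5.46 -15.87  -4.29] spin rad 0.0006
the job is handed in; nothing more can be done
None
```

The job is done and handed in at about 23 s. The leg is home on its stop, and the tablet leans in the stand's tray with its screen facing away from the leg.

- **Leg:** I pushed it back until it met the stop. The readings there were 13.6 N, then 12.4 N after 0.6 s of holding. The leg measured 18.9° back after release, within the 11–21° range. I opened the jaws while backing away from the leg and didn't read the force in that instant, so a brief rise there can't be ruled out.
- **Tablet:** I lifted it from the rack and lowered it until the touch-down reading was about 5 N above its hanging weight. I then eased it back onto the leg with loose jaws. It leans 21° and is centred to within about 0.3 mm. Its lower edge is behind the lip with its middle about 19 mm in front of the hinge line.
- **Last checks:** The tablet's pose stayed the same after release and after the arm settled, with the arm well clear. The V-block, ring gauge, gauge-block case and the look-alike tablets measured unmoved, to within 0.5 mm.
- **Disagreements:** One reading put the leg's visible patch about 8 mm off centre sideways. I took this as partial hiding by the gripper, because the base and lip both measured centred.

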